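# Hold a small bottle in the spring clamp at its set pressure

### The arm

A 6-joint arm with a two-finger parallel gripper is mounted at the origin on a cart in front of the work surface, level with it; the furniture and walls round the work are solid. World frame = base frame: x ahead of the robot, y to its left, z up, the work surface at z = 0. Lengths are in m, angles in rad, forces in N, time in s.
With the tool pointing down it reaches from about 0.425 to 0.95 m from the base axis. Payload 3.5 kg.
Tool frame: the origin (TCP) lies between the finger pads; the fingertips stand 22 mm ahead of it and the grasp point (between the pads) lies 3 mm ahead of it (ctrl.nose_length is the z of the fingertips in the tool frame, in m); z points along the fingers, y is the line along which they close (so a half turn about z gives the same grasp; the last joint's range is limited). The gripper opens to 85 mm and grips with 20 to 120 N. Pads are 22 mm wide; open, the fingers measure 114 mm over their backs; the gripper's body (76 mm by 85 mm) begins 54 mm behind the grasp point. The pads swing forward as they close: fully open they stand 13 mm farther back than shut.
Start: joints at [1.053, 0.286, 1.577, -0, 1.279, -0.15], TCP at [0.243, 0.63, 0.222] pointing down, gripper open.
Joint ranges: [-2.77, 2.77], [-0.9, 2.22], [0.21, 2.48], [-1.53, 4.67], [0.24, 2.81], [-2.84, 2.84]. Speed limits (rad/s): [2.79, 2.79, 3.14, 3.14, 3.14, 3.14].

### API

Orientations are given as a unit quaternion [x, y, z, w].
In Python, from plant import ctrl gives the robot as it stands. The module is installed in compiled form; this text tells all that it offers.
- The arm moves only by the tool send_rows, never from a script. Its argument "rows" is text: rows parted by semicolons, each of 7 numbers parted by spaces: the turn, a rotation vector about the tool's x, y, z in parts of the range, where 1.0 means 180 degrees, then the shift along the tool's x, y, z in normalised numbers (1 is 40 cm), then the opening, from -1 (shut) to 1 (fully open). A call has 1 to 8 rows; each row is the pose to reach, as a shift and turn from the pose commanded when the call began, along the tool's axes at that moment; what a row does not reach only later rows make up. A row lasts 1/8 s, in which the tool goes at most 62.5 mm and 10.7 degrees, less where a joint would pass 70% of its speed; a pose out of reach is approached as far as the arm can. A call with a gripper value outside its range is refused whole. The fingers move at their own pace and stop on an object; "grip_force" is the grip in N (left out, the last holds). Time passes only in rows, so rows that repeat a pose let the fingers close. It gives the time, the measured TCP pose, the force, the opening and the grip force at its end, in the units of the state.
- ctrl.get_state(): the state, without advancing time (a new reading comes with each control period).
- ctrl.read_camera(name): name is "scene" or "top"; returns a dict with "color" (420x560x3 uint8, red, green, blue), "fx", "fy", "cx", "cy" (pixels), "extrinsics" (4x4, takes a point from world to camera coordinates). Camera axes: x right, y down, z forward; pixel columns grow to the right and rows downward; lengths in m; the calibration is good to about 2 mm. A picture is of the moment at which its call begins. There is no depth.
- ctrl.sign_off(): hands the job in; it is judged then, once.
Trained networks look in a picture, given as the dict that the camera call returned (one of the last four; its "shot" number tells which), for a name from the list of things; names that differ only in an ending like _2 or _b are one class to them, and where a whole thing is asked for, a point or a joint stands for the part that bears it (a point fixed in the world has none). Each returns a list of dicts, best first, with "p" (0 to 1); they miss things now and then, are a little off and sometimes report something else, mostly with a low value. They report only what shows in the picture. A call takes as long as a camera call. They do not tell look-alikes from the thing itself.
- ctrl.look_for(picture, target): "position" ([x, y, z] in m, in the coordinates of the camera as it stood for that picture, good to about 4 mm: the middle of the surface that is visible of it).
The state is a dict: "time": time; "qpos": joint angles; "dq": joint speeds; "joint_efforts": joint torques, N m; "eef_pos": TCP position; "tcp_rot": TCP orientation; "contact_force": force on the tool from outside, world axes, zero at the start; "wrist_torque": the same for the moment, N m; "opening": opening from 0.0 (shut) to 1.0 (fully open); "finger_force": force on a finger pad.
Only numpy, scipy, OpenCV 4.12 (cv2) and the standard library are available. Lean on these libraries where they do the work, as an engineer would, in place of code of your own. Each camera call takes 0.05 s, during which the arm holds its last target. There are 200 camera calls.

### The job

Stand the smaller of the two reagent bottles upright in the spring clamp, between the V jaws and the sprung nose, and let go of it. Then push the clamp's black handle toward the V so that the nose seats the bottle in it, until that nose is pushed back 10 mm into its carriage (pointer midway between the two ridges; never to its end stop at 20 mm), and finish while still holding the handle there, because it springs back if let go. Leave the other bottle, the tape roll and the timer where they are.

Things in the scene. Friction and masses are not known exactly. Their poses are not given: they have to be found in the camera images.
- small_bottle: the bottle to clamp: round bottle with black cap, 48 mm diameter, 95 mm tall, 0.16 kg give or take 40 %; origin at the centre of its underside, z up its axis. Grip it round the body, 40 to 70 mm up. It stands loose on the worktop beside the large bottle, either one on the left
- large_bottle: bystander: round white bottle with cap, 58 mm diameter, 113 mm tall; origin at the centre of its underside
- tape: bystander: roll of tape lying flat, 66 mm diameter, 19 mm high; origin at the centre of its underside
- bench_timer: bystander: small flat bench timer, 62x62x16 mm; origin at the centre of its underside
- clamp: spring clamp fixed to the worktop: aluminium base plate 260 (x) x 100 (y) x 8 mm. Origin at the centre of the plate's underside; its +x is the push direction, toward the V jaws (90 degree V, open to -x, jaw tops at z = 42 mm); z up. Guide rails up to z = 22 mm at y = +-32 mm over the -x half
- seat (a point): point on the top of the base plate (8 mm above the worktop) where the centre of the small bottle's underside comes to lie when the bottle touches both V faces: clamp frame [65, 0, 8] mm. Jaws and nose are slippery: a bottle set down 10 to 22 mm short of this (toward -x, clear of the jaws) and up to 6 mm aside is pushed home and centred by the nose
- handle_grip (a point): middle of the black push handle, 78 mm above the worktop, moving with the carriage (clamp x = -89 mm at rest). The handle is an upright paddle, 14 mm thick along the clamp's x, 46 mm wide along y, from z = 55 to 97 mm, on a narrower foot on the carriage (top z = 43.5 mm, gauge pointer to 50 mm). Grasp it from above across its thickness
- nose_face (a point): centre of the flat front of the sprung nose (smooth black disc of 30 mm diameter, 32 mm above the worktop), at clamp x = 3 mm at rest. The small bottle in its seat touches it at clamp x = 41 mm
- carriage (a joint): travel of the carriage with the handle along the clamp's +x, m: 0 at rest, end stop 0.070. Return spring: 1.8 N at 0, plus 60 N/m. With the bottle in its seat the nose meets it at about 0.038 and is pushed back 10 mm at about 0.048
- nose (a joint): how far the sprung nose is pushed back into the carriage, m: 0 when free, grows as it presses on the bottle, end stop 0.020. Spring: 1.4 N at 0, plus 700 N/m (8.4 N at 0.010). The brass pointer on top of the carriage is midway between the two dark ridges at 0.010, over a ridge 4.5 mm either way
Mind the look-alikes: they are no part of the job. Leave any green, orange or turquoise look-alike of the small_bottle alone.

How it is judged:
On the way:
1. the small bottle stands upright in the clamp, let go, the nose not yet pressed (x of small_bottle in the frame of clamp between 0.027 and 0.07 m and y of small_bottle in the frame of clamp between -0.015 and 0.015 m and z of small_bottle in the frame of clamp below 0.012 m and angle between small_bottle's own z axis and vertical below 0.15 rad and contact force between the fingers and small_bottle below 0.3 N and value of joint nose below 0.003 m), for 0.2 s.
At the end, for the whole second after the job is handed in: The robot still holds the handle so that the nose is pushed back 10 mm (6.5 to 13.5 mm) into the carriage; the small bottle stands upright in the V within 6 mm of its seat, not touched by the robot; the large bottle, tape roll and timer are within 30 mm of where they began (value of joint nose between 0.0065 and 0.0135 m and value of joint carriage above 0.038 m and contact force between any of the fingers, the arm and clamp above 2 N and distance between small_bottle and seat below 0.006 m and angle between small_bottle's own z axis and vertical below 0.1 rad and contact force between each of the arm, the fingers and small_bottle below 0.3 N and linear speed of small_bottle below 0.02 m/s and distance of each of large_bottle, tape, bench_timer from where it was at the start of the episode below 0.03 m); the arm keeps its last pose, push and grip.
It fails at once if the nose is driven to its end stop (more than 18 mm) (value of joint nose above 0.018 m).
It fails at once if the small bottle is tipped over (angle between small_bottle's own z axis and vertical above 0.7 rad).
It fails at once if a bystander is shoved or knocked (distance of any of large_bottle, tape, bench_timer from where it was at the start of the episode above 0.03 m).
It also fails if it takes over 54 s, if anything falls off the work surface, if the arm or the gripper's body presses on something with over 40 N, if the wrist force passes 120 N, or if a joint passes its speed limit or range.

## Working session

There is one attempt and no reset: what is moved stays moved. The work goes in short steps, Python scripts to look and compute and a tool call to move; the robot and the scene stay as the last step left them, time stands still between calls to the robot, and variables do not carry over. Pictures are saved under pics/ and viewed, at most 10 in all, crops included, and the job is handed in when it is done.

Besides the shell and the picture viewer there is one more tool, called after "Emit:" by a JSON object that holds its "fn" and its "kwargs". send_rows: Moves the arm, as the interface text tells. Its arguments: {"type":"object","properties":{"rows":{"type":"string"},"grip_force":{"type":"number"}},"required":["rows"]}

```bash
mkdir -p pics; cat > h.py <<'E'
import numpy as np, cv2
from plant import ctrl
from scipy.spatial.transform import Rotation as R
def shot(n,save=None):
    p=ctrl.read_camera(n)
    if save: cv2.imwrite('pics/'+save,p['color'][:,:,::-1])
    return p
def c2w(p,c):
    E=np.array(p['extrinsics']); return E[:3,:3].T@(np.array(c)-E[:3,3])
def w2p(p,w):
    E=np.array(p['extrinsics']); c=E[:3,:3]@np.array(w)+E[:3,3]
    return np.array([p['fx']*c[0]/c[2]+p['cx'],p['fy']*c[1]/c[2]+p['cy']])
def ray(p,uv):
    E=np.array(p['extrinsics']); d=E[:3,:3].T@np.array([(uv[0]-p['cx'])/p['fx'],(uv[1]-p['cy'])/p['fy'],1])
    return -E[:3,:3].T@E[:3,3], d/np.linalg.norm(d)
def onz(p,uv,z):
    o,d=ray(p,uv); return o+d*(z-o[2])/d[2]
def tri(a,ua,b,ub):
    A=[];y=[]
    for p,u in((a,ua),(b,ub)):
        o,d=ray(p,u);M=np.eye(3)-np.outer(d,d);A.append(M);y.append(M@o)
    return np.linalg.lstsq(np.vstack(A),np.hstack(y),rcond=None)[0]
E
python3 - <<'E'
from h import *
np.set_printoptions(precision=3,suppress=True)
ps={n:shot(n,n+'0.png') for n in('scene','top')}
for n,p in ps.items():
    print(n,p['fx'],p['cx'],p['cy'],'cam',ray(p,(0,0))[0])
    for t in('small_bottle','large_bottle','tape','bench_timer','clamp','handle_grip','nose_face'):
        for r in ctrl.look_for(p,t)[:4]:
            w=c2w(p,r['position']); print(t,round(r['p'],2),w,w2p(p,w).round())
print(ctrl.get_state())
cv2.imwrite('pics/both0.png',cv2.resize(np.hstack([ps['scene']['color'],ps['top']['color']])[:,:,::-1],(800,300)))
E
```

```text
scene 507.86734059592413 278.23046945169637 213.298323357594 cam [0.676 1.186 0.727]
small_bottle 0.9 [ 0.754 -0.189  0.054] [203. 174.]
small_bottle 0.84 [0.625 0.21  0.064] [257. 242.]
small_bottle 0.77 [0.635 0.413 0.056] [260. 303.]
small_bottle 0.59 [0.652 0.311 0.06 ] [248. 271.]
large_bottle 0.96 [0.628 0.101 0.08 ] [252. 213.]
tape 0.56 [ 0.795 -0.053  0.022] [189. 207.]
bench_timer 0.6 [0.781 0.096 0.014] [193. 238.]
clamp 0.62 [ 0.59  -0.111  0.008] [261. 196.]
handle_grip 0.52 [ 0.527 -0.103  0.042] [283. 185.]
nose_face 0.65 [ 0.533 -0.104  0.039] [280. 186.]
top 451.8617971504556 283.8202256304095 203.4088289930304 cam [0.451 0.073 1.336]
small_bottle 0.74 [ 0.339 -0.097  0.081] [355. 295.]
small_bottle 0.67 [ 0.742 -0.199  0.068] [390. 151.]
small_bottle 0.59 [0.627 0.385 0.071] [184. 189.]
small_bottle 0.52 [0.642 0.282 0.072] [220. 184.]
large_bottle 0.63 [0.618 0.085 0.091] [290. 192.]
tape 0.61 [ 0.796 -0.063  0.021] [340. 136.]
tape 0.25 [ 0.544 -0.109  0.009] [356. 222.]
bench_timer 0.94 [0.79  0.087 0.013] [290. 139.]
clamp 0.72 [ 0.544 -0.11   0.009] [356. 222.]
clamp 0.46 [ 0.478 -0.095  0.041] [353. 244.]
handle_grip 0.71 [0.623 0.194 0.079] [251. 191.]
handle_grip 0.67 [ 0.475 -0.096  0.042] [353. 245.]
nose_face 0.65 [ 0.526 -0.11   0.04 ] [358. 227.]
nose_face 0.38 [ 0.547 -0.113  0.008] [357. 221.]
{'time': 0.8, 'qpos': array([ 1.053,  0.286,  1.577, -0.   ,  1.279, -0.15 ]), 'dq': array([ 0.   , -0.   , -0.001, -0.001, -0.001, -0.001]), 'joint_efforts': array([ -0.   , -40.592, -29.292,  -0.   ,   0.   ,   0.   ]), 'eef_pos': array([0.243, 0.63 , 0.222]), 'tcp_rot': array([0.183, 0.983, 0.   , 0.   ]), 'contact_force': array([0.38 , 0.832, 0.163]), 'wrist_torque': array([-0.006, -0.031,  0.027]), 'finger_force': 0.0, 'opening': 1.0008371837281318}
```

View pics/scene0.png

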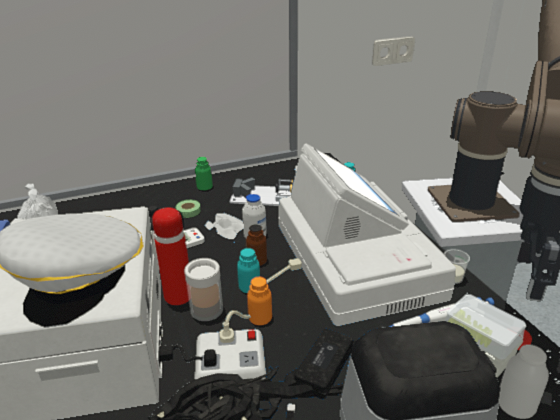

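View pics/top0.png

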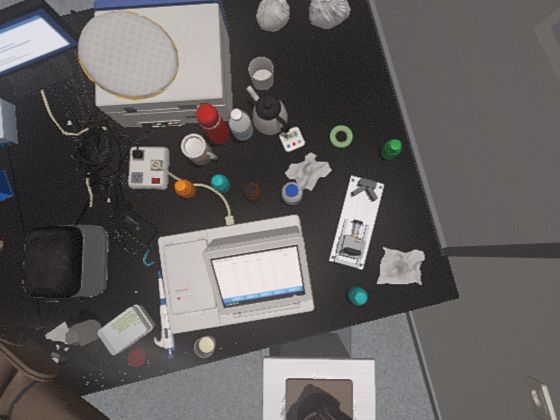

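Look-alikes for the small bottle in the top view: brown (252,191), turquoise (220,184), orange (184,189), green (391,150) and turquoise (357,297). The large white bottle with the blue cap is at (291,192). In the scene view the brown one is at (256,245), next to the large bottle. I choose the brown one and will check it in a crop.

```bash
python3 - <<'E'
import cv2,numpy as np
s=cv2.imread('pics/scene0.png');t=cv2.imread('pics/top0.png')
a=cv2.resize(s[175:285,215:315],(400,440),interpolation=3)
b=cv2.resize(t[160:280,210:310],(400,480),interpolation=3)[:440]
u=cv2.resize(t[165:285,310:410],(0,0),fx=5,fy=5,interpolation=3)
cv2.imwrite('pics/crop1.png',np.hstack([a,b]));cv2.imwrite('pics/clamp1.png',u)
E
```

```text
(no output)
```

View pics/crop1.png

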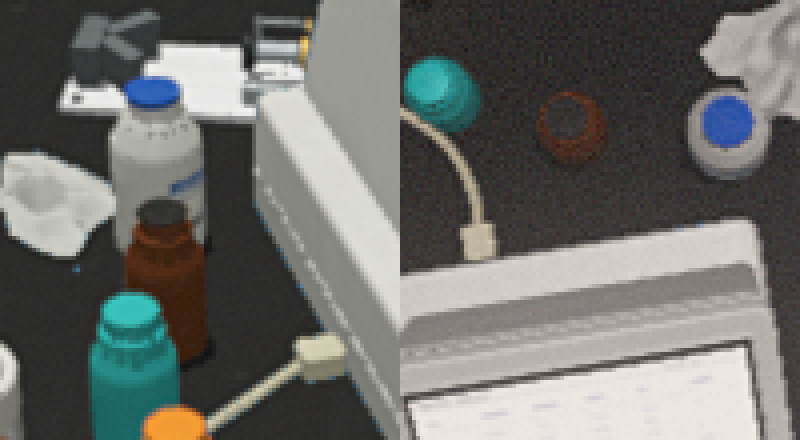

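View pics/clamp1.png

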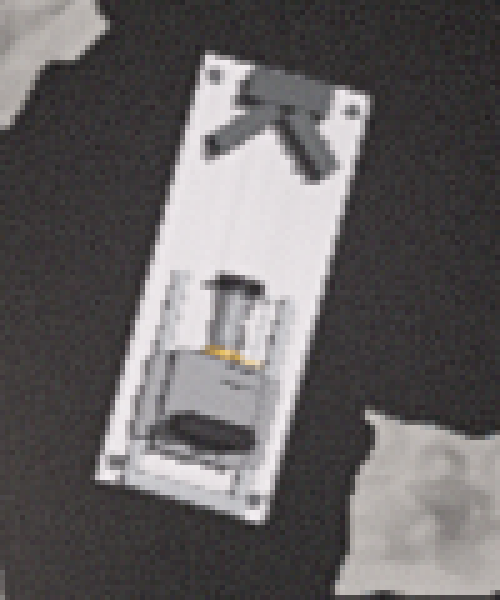

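The crop confirms it: the brown bottle with the black cap beside the large white bottle is the target. Its cap centre is at scene (255.5,228) and top (251.8,188.8). The clamp plate corners in the top view are about (351,175), (384,184), (363,270) and (329,261). Its V is at the top end and the handle at the bottom end, about (352,251).

```bash
python3 - <<'E'
from h import *
np.set_printoptions(precision=3,suppress=True)
s=shot('scene');t=shot('top')
print('cap',tri(s,(255.5,228),t,(251.75,188.75)))
print('large cap',tri(s,(253,198.2),t,(292,190.5)))
C=np.array([onz(t,c,.008) for c in((351,175.4),(384,183.6),(363,269.6),(329.4,261))]);print(C)
c=C.mean(0);ax=(C[0]+C[1]-C[2]-C[3]);print('centre',c,'ang',np.degrees(np.arctan2(ax[1],ax[0])),'L',np.linalg.norm(ax)/2,'W',np.linalg.norm(C[0]-C[1]))
a=ax[:2]/np.linalg.norm(ax[:2])
print('handle at .097 top',onz(t,(352,251),.097),'pred',c[:2]-.089*a,'nose pred',c[:2]+.003*a,'seat',c[:2]+.065*a)
print('nose front px top', w2p(t,[*(c[:2]+.003*a),.045]))
for z in(.05,.1,.15): print('dev far edge',z,onz(t,(160,240),z),onz(t,(252,226),z),onz(t,(300,217),z))
print('scr',tri(s,(310,148),t,(302,234)),tri(s,(408,213),t,(207,244)))
print('scene device ridge',onz(s,(283,200),.1),onz(s,(312,148),.25),onz(s,(312,148),.2))
# plate corner check in scene: left corner near crop (60,105)/4
print('scene plate px',[w2p(s,x) for x in C])
E
```

```text
cap [0.626 0.191 0.091]
large cap [0.622 0.078 0.108]
[[ 0.682 -0.096  0.008]
 [ 0.658 -0.193  0.008]
 [ 0.405 -0.129  0.008]
 [ 0.429 -0.032  0.008]]
centre [ 0.543 -0.113  0.008] ang -14.175081544913823 L 0.2607540597974874 W 0.10010228008079287
handle at .097 top [ 0.458 -0.086  0.097] pred [ 0.457 -0.091] nose pred [ 0.546 -0.113] seat [ 0.606 -0.128]
nose front px top [358.99  220.079]
dev far edge 0.05 [0.483 0.454 0.05 ] [0.526 0.192 0.05 ] [0.553 0.055 0.05 ]
dev far edge 0.1 [0.482 0.439 0.1  ] [0.523 0.187 0.1  ] [0.549 0.056 0.1  ]
dev far edge 0.15 [0.481 0.425 0.15 ] [0.52  0.183 0.15 ] [0.545 0.057 0.15 ]
scr [0.487 0.054 0.225] [0.399 0.32  0.196]
scene device ridge [0.548 0.084 0.1  ] [0.482 0.114 0.25 ] [0.462 0.002 0.2  ]
scene plate px [array([229.68 , 200.596]), array([236.486, 184.468]), array([322.157, 188.693]), array([320.37 , 205.437])]
```

```bash
python3 - <<'E'
import cv2,numpy as np
s=cv2.imread('pics/scene0.png')
cv2.imwrite('pics/dev.png',cv2.resize(s[130:330,210:410],(600,600),interpolation=3))
E
```

```text
(no output)
```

View pics/dev.png

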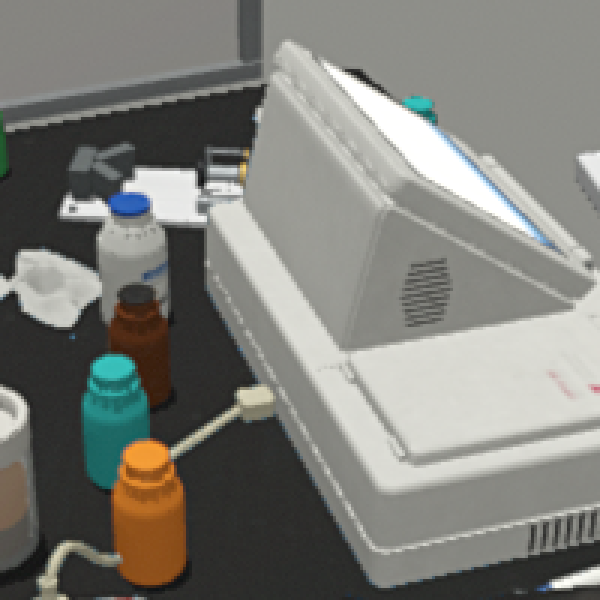

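```bash
cat >> h.py <<'E'
def go(x,y,z,ang):
    "turn (deg) and shift (mm) in tool axes to reach TCP x,y,z, closing axis at ang deg, tool down"
    st=ctrl.get_state(); T=R.from_quat(st['tcp_rot'])
    a=np.radians(ang); Y=np.array([np.cos(a),np.sin(a),0]); Z=np.array([0,0,-1.]); 
    G=R.from_matrix(np.c_[np.cross(Y,Z),Y,Z])
    print('turn',(T.inv()*G).as_rotvec(degrees=True).round(2),'shift',(T.inv().apply(np.array([x,y,z])-st['eef_pos'])*1e3).round(1),
     'pos',st['eef_pos'].round(4),'F',np.round(st['contact_force'],1),'op',round(st['opening'],3),'ff',np.round(st['finger_force'],1),'t',round(st['time'],2))
E
python3 -c "
from h import *
go(.626,.191,.27,17)"
```

```text
turn [ 0.    0.   51.93] shift [-515.5 -271.7  -48.3] pos [0.2427 0.6299 0.2217] F [0.1 0.1 0.7] op 0.998 ff 0.0 t 0.9
```

Careful with the scale: shifts go in shares of 40 cm and turns go in shares of 180 degrees. That gives: -361 mm is -0.9025, -309 mm is -0.7725, 52 degrees is 0.2889.

Emit:
{"fn": "send_rows", "kwargs": {"rows": "0 0 0 0 0 -0.12 1; 0 0 0.0556 -0.13 -0.0675 -0.12 1; 0 0 0.1111 -0.2575 -0.135 -0.12 1; 0 0 0.1667 -0.3875 -0.205 -0.12 1; 0 0 0.2222 -0.515 -0.2725 -0.12 1; 0 0 0.2889 -0.645 -0.34 -0.12 1; 0 0 0.2889 -0.7725 -0.4075 -0.12 1; 0 0 0.2889 -0.9025 -0.475 -0.12 1"}}

```text
time: 1.9
eef_pos: [0.5123, 0.3213, 0.2699]
tcp_rot: [0.595, 0.803, 0.0, 0.0]
contact_force: [-0.2, -0.3, 0.5]
opening: 0.999
finger_force: 0.0
```

```bash
python3 -c "
from h import *
go(.626,.191,.27,17)"
```

```text
turn [ 0.05 -0.01 -0.08] shift [-157.7   70.9   -0. ] pos [0.5123 0.3213 0.2699] F [-0.2 -0.3  0.5] op 0.999 ff 0.0 t 1.9
```

Converted, -158 mm is -0.395, 130 mm is 0.325.

Emit:
{"fn": "send_rows", "kwargs": {"rows": "0 0 0 -0.1325 0.06 0 1; 0 0 0 -0.2625 0.1175 0 1; 0 0 0 -0.395 0.1775 0 1; 0 0 0 -0.395 0.1775 0 1; 0 0 0 -0.395 0.1775 0.125 1; 0 0 0 -0.395 0.1775 0.25 1; 0 0 0 -0.395 0.1775 0.325 1; 0 0 0 -0.395 0.1775 0.325 1"}}

```text
time: 2.9
eef_pos: [0.6222, 0.1929, 0.1361]
tcp_rot: [0.595, 0.804, -0.002, -0.003]
contact_force: [-1.1, -0.9, 0.0]
opening: 1.002
finger_force: 0.0
```

```bash
python3 - <<'E'
from h import *
s=shot('scene');t=shot('top')
a=cv2.resize(s['color'][150:290,190:330],(560,560),interpolation=3)
b=cv2.resize(t['color'][120:260,180:320],(240,240))
b=np.vstack([b,np.zeros((320,240,3),np.uint8)])
cv2.imwrite('pics/pre.png',np.hstack([a,b])[:,:,::-1])
go(.626,.191,.065,17)
print(ctrl.get_state()['qpos'])
E
```

```text
turn [ 0.08  0.   -0.02] shift [-2.2 -0.2 75.9] pos [0.6254 0.1931 0.1409] F [ 0.6 -0.7  0.7] op 1.0 ff 0.0 t 3.0
[ 1.44614487e-01  3.13844464e-01  1.69547243e+00  1.70895516e-04
  1.13079923e+00 -1.51737047e-01]
```

View pics/pre.png

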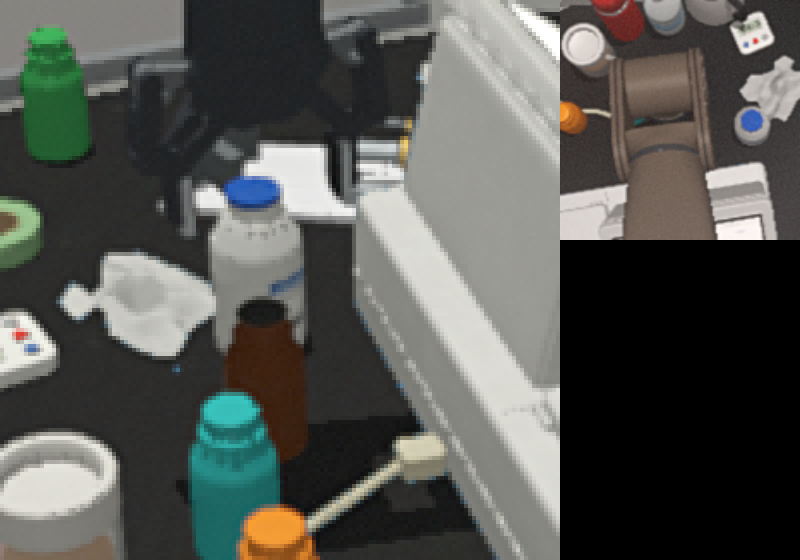

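The gripper straddles the brown bottle: fingertips at crop (185,215) and (342,180), cap at (262,312), neighbours clear. I'll descend and grip.

Converted, 75 mm is 0.1875, 40 mm is 0.1.

Emit:
{"fn": "send_rows", "kwargs": {"rows": "0 0 0 -0.005 0 0.1 1; 0 0 0 -0.005 0 0.1875 1; 0 0 0 -0.005 0 0.1875 1; 0 0 0 -0.005 0 0.1875 -1; 0 0 0 -0.005 0 0.1875 -1; 0 0 0 -0.005 0 0.1875 -1; 0 0 0 -0.005 0 0.1875 -1; 0 0 0 -0.005 0 0.1875 -1", "grip_force": 30}}

```text
time: 4.0
eef_pos: [0.6275, 0.1907, 0.0678]
tcp_rot: [0.595, 0.803, 0.002, 0.002]
contact_force: [-0.3, -0.1, 6.6]
opening: 0.548
finger_force: 30.7
```

```bash
python3 -c "
from h import *
go(.626,.191,.30,17)"
```

```text
turn [ 0.24  0.04 -0.07] shift [   0.6   -0.3 -232.2] pos [0.6275 0.1907 0.0678] F [-0.3 -0.1  6.6] op 0.548 ff 30.7 t 4.0
```

Converted, -200 mm is -0.5, -170 mm is -0.425.

Emit:
{"fn": "send_rows", "kwargs": {"rows": "0 0 0 0 0 -0.075 -1; 0 0 0 0 0 -0.175 -1; 0 0 0 0 0 -0.3 -1; 0 0 0 0 0 -0.425 -1; 0 0 0 0 0 -0.5 -1; 0 0 0 0 0 -0.5 -1"}}

```text
time: 4.75
eef_pos: [0.6272, 0.1906, 0.2688]
tcp_rot: [0.595, 0.803, 0.003, 0.003]
contact_force: [-0.1, -0.7, -1.6]
opening: 0.55
finger_force: 31.6
```

```bash
python3 -c "
from h import *
go(.591,-.1245,.265,-14.2)"
```

```text
turn [ 0.43 -0.05 31.13] shift [-290.9 -126.4    3.2] pos [0.6272 0.1906 0.2688] F [-0.1 -0.7 -1.6] op 0.55 ff 31.6 t 4.75
```

Converted, -291 mm is -0.7275, -126 mm is -0.315, 31 degrees is 0.1722.

Emit:
{"fn": "send_rows", "kwargs": {"rows": "0 0 0.0278 -0.1025 -0.045 0 -1; 0 0 0.0556 -0.2075 -0.09 0 -1; 0 0 0.0833 -0.3125 -0.135 0 -1; 0 0 0.1111 -0.415 -0.18 0 -1; 0 0 0.1389 -0.52 -0.225 0 -1; 0.0011 0 0.1722 -0.625 -0.27 0 -1; 0.0022 0 0.1722 -0.7275 -0.315 0 -1; 0.0022 0 0.1722 -0.7275 -0.315 0 -1"}}

```text
time: 5.75
eef_pos: [0.5884, -0.1272, 0.2615]
tcp_rot: [0.79, 0.613, -0.004, -0.004]
contact_force: [-0.4, 0.4, -1.8]
opening: 0.546
finger_force: 31.6
```

```bash
python3 - <<'E'
from h import *
go(.591,-.1245,.115,-14.2)
s=shot('scene');t=shot('top')
cv2.imwrite('pics/hold.png',np.hstack([cv2.resize(s['color'][130:270,190:330],(500,500),interpolation=3),cv2.resize(t['color'][140:300,300:396],(300,500))])[:,:,::-1])
E
```

```text
turn [-0.64  0.1  -0.12] shift [  3.5   3.5 146.5] pos [ 0.5884 -0.1272  0.2615] F [-0.4  0.4 -1.8] op 0.546 ff 31.6 t 5.75
```

View pics/hold.png

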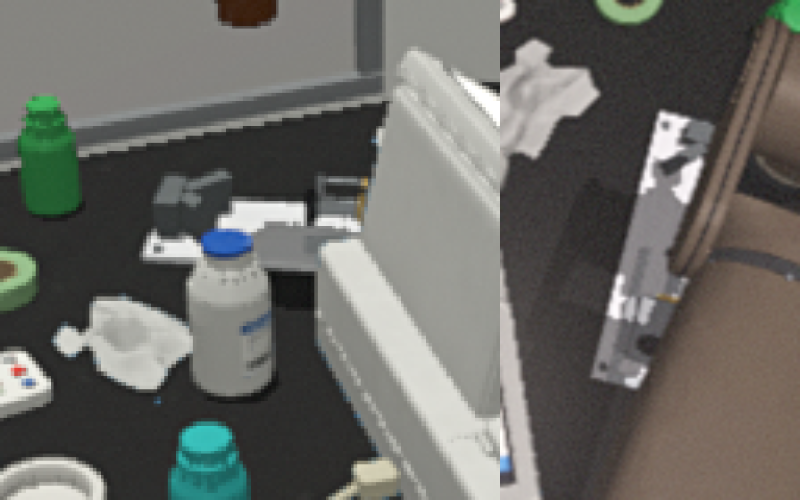

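The bottle is held upright above the clamp, its lower end at crop (247,15), and the bystanders haven't moved. I'll go down partway.

Converted, 146 mm is 0.365, 140 mm is 0.35.

Emit:
{"fn": "send_rows", "kwargs": {"rows": "0 0 0 0.005 0.005 0 -1; 0 0 0 0.005 0.005 0.1 -1; 0 0 0 0.005 0.005 0.225 -1; 0 0 0 0.005 0.005 0.35 -1; 0 0 0 0.005 0.005 0.365 -1; 0 0 0 0.005 0.005 0.365 -1; 0 0 0 0.005 0.005 0.365 -1"}}

```text
time: 6.72
eef_pos: [0.5934, -0.1237, 0.1219]
tcp_rot: [0.788, 0.615, -0.001, 0.0]
contact_force: [-0.8, -0.4, -1.8]
opening: 0.544
finger_force: 31.7
```

```bash
python3 - <<'E'
from h import *
go(.591,-.1245,.0765,-14.2)
s=shot('scene')
cv2.imwrite('pics/low.png',cv2.resize(s['color'][140:220,210:310],(800,600),interpolation=3)[:,:,::-1])
print(w2p(s,[.591,-.1245,.05]),w2p(s,[.6065,-.1284,.008]))
E
```

```text
turn [-0.06  0.15  0.16] shift [-1.3 -2.1 45.4] pos [ 0.5934 -0.1237  0.1219] F [-0.8 -0.4 -1.8] op 0.544 ff 31.7 t 6.72
[259.72130799 180.99985817] [254.85911529 193.42663731]
```

View pics/low.png

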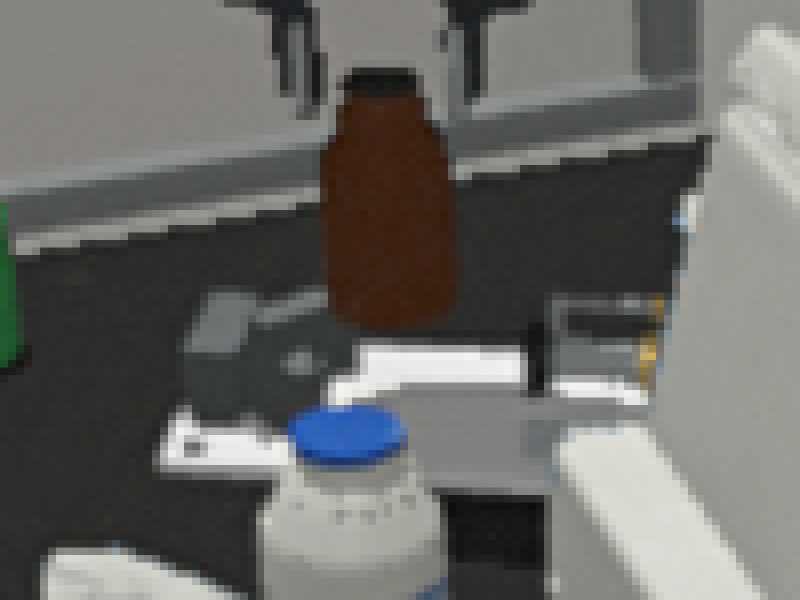

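```bash
python3 - <<'E'
from h import *
s=shot('scene')
x,y=.5934,-.1237
f=lambda w:((w2p(s,w)-[235,140])*[10,10]).round()
a=np.radians(-14.2);Y=np.array([np.cos(a),np.sin(a)])
for z in(.100,.119,.149,.176):print(z,f([x,y,z]),[f([*(np.array([x,y])+k*Y),z]) for k in(-.024,.024)])
c=cv2.resize(s['color'][140:190,235:295],(600,500),interpolation=cv2.INTER_NEAREST)
c=np.clip(c.astype(float)*1.6,0,255).astype(np.uint8)
cv2.imwrite('pics/z.png',c[:,:,::-1])
E
```

```text
0.1 [233. 256.] [array([316., 259.]), array([150., 252.])]
0.119 [231. 195.] [array([314., 198.]), array([147., 191.])]
0.149 [227.  97.] [array([312., 101.]), array([142.,  94.])]
0.176 [223.   7.] [array([309.,  11.]), array([138.,   4.])]
```

View pics/z.png

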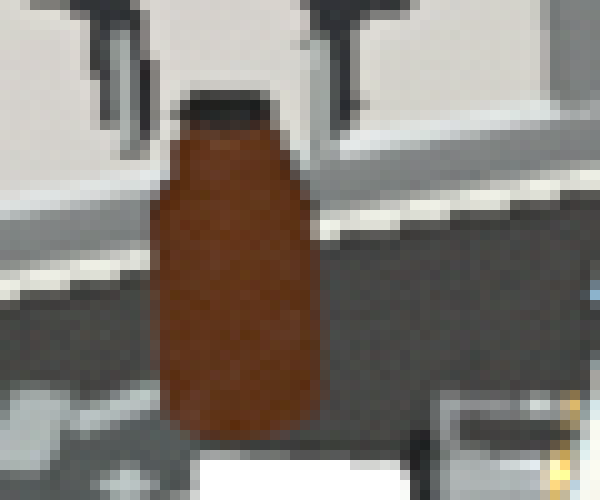

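```bash
python3 - <<'E'
from h import *
s=shot('scene');x,y=.6254,.1931
a=np.radians(17);Y=np.array([np.cos(a),np.sin(a)])
for z in(.119,.132,.15):print(z,[((w2p(s,[*(np.array([x,y])+k*Y),z])-[190,150])*4).round() for k in(-.0425,.0425)])
st=ctrl.get_state();print(ctrl.nose_length,st['joint_efforts'],st['finger_force'])
E
```

```text
0.119 [array([329., 257.]), array([191., 290.])]
0.132 [array([328., 238.]), array([189., 270.])]
0.15 [array([328., 211.]), array([188., 243.])]
0.022 [ 5.23424253e-02 -3.69527006e+01 -2.74469787e+01  9.81300509e-04
  8.13918683e-03  1.47320475e-04] 31.650779843330383
```

Converted, 40 mm is 0.1, 30 mm is 0.075.

Emit:
{"fn": "send_rows", "kwargs": {"rows": "0 0 0 -0.0025 -0.005 0.0375 -1; 0 0 0 -0.0025 -0.005 0.075 -1; 0 0 0 -0.0025 -0.005 0.1 -1; 0 0 0 -0.0025 -0.005 0.1 -1; 0 0 0 -0.0025 -0.005 0.1 -1"}}

```text
time: 7.5
eef_pos: [0.589, -0.1238, 0.0785]
tcp_rot: [0.788, 0.615, -0.003, -0.002]
contact_force: [1.0, -0.1, -1.5]
opening: 0.546
finger_force: 32.1
```

```bash
python3 -c "
from h import *
go(.591,-.1245,.0765,-14.2)"
```

```text
turn [-0.37  0.11  0.13] shift [-0.2  2.1  1.9] pos [ 0.589  -0.1238  0.0785] F [ 1.  -0.1 -1.5] op 0.546 ff 32.1 t 7.5
```

Converted, 3 mm is 0.0075, 2 mm is 0.005.

Emit:
{"fn": "send_rows", "kwargs": {"rows": "0 0 0 0 0.0025 0.0025 -1; 0 0 0 0 0.0025 0.005 -1; 0 0 0 0 0.0025 0.0075 -1; 0 0 0 0 0.0025 0.0075 -1; 0 0 0 0 0.0025 0.0075 -1"}}

```text
time: 8.12
eef_pos: [0.5899, -0.124, 0.0757]
tcp_rot: [0.788, 0.615, -0.003, -0.002]
contact_force: [-0.4, -0.2, -1.1]
opening: 0.546
finger_force: 32.2
```

Converted, 2 mm is 0.005, 1 mm is 0.0025.

Emit:
{"fn": "send_rows", "kwargs": {"rows": "0 0 0 0 0 0.0025 -1; 0 0 0 0 0 0.005 -1; 0 0 0 0 0 0.005 -1; 0 0 0 0 0 0.005 -1"}}

```text
time: 8.62
eef_pos: [0.5901, -0.1241, 0.0756]
tcp_rot: [0.788, 0.615, -0.003, -0.002]
contact_force: [-3.6, 1.8, 7.4]
opening: 0.546
finger_force: 32.8
```

Contact at the expected height. I'll release, then rise.

Converted, -120 mm is -0.3, -80 mm is -0.2.

Emit:
{"fn": "send_rows", "kwargs": {"rows": "0 0 0 0 0 -0.0025 0.2; 0 0 0 0 0 -0.0025 0.4; 0 0 0 0 0 -0.0025 0.5; 0 0 0 0 0 -0.0025 0.5; 0 0 0 0 0 -0.0025 0.5; 0 0 0 0 0 -0.075 0.5; 0 0 0 0 0 -0.2 0.5; 0 0 0 0 0 -0.3 0.6"}}

```text
time: 9.62
eef_pos: [0.5909, -0.1241, 0.1955]
tcp_rot: [0.788, 0.615, -0.002, -0.002]
contact_force: [0.4, 0.0, -0.5]
opening: 0.802
finger_force: 0.0
```

```bash
python3 - <<'E'
from h import *
go(.457,-.0905,.19,-14.2)
s=shot('scene')
cv2.imwrite('pics/rel.png',cv2.resize(s['color'][140:220,210:310],(800,600),interpolation=3)[:,:,::-1])
c=np.array([.5435,-.1125]);a=np.radians(-14.18);A=np.array([np.cos(a),np.sin(a)])
print([(w2p(s,[*(c+k*A),z])-[210,140])*[8,7.5] for k,z in((.049,.103),(.065,.103),(.049,.008))])
E
```

```text
turn [-0.31  0.12  0.13] shift [   0.  -138.     6.2] pos [ 0.5909 -0.1241  0.1955] F [ 0.4  0.  -0.5] op 0.802 ff 0.0 t 9.62
[array([392.64971802, 183.24852014]), array([348.37085677, 181.41313344]), array([401.66028262, 402.73719291])]
```

View pics/rel.png

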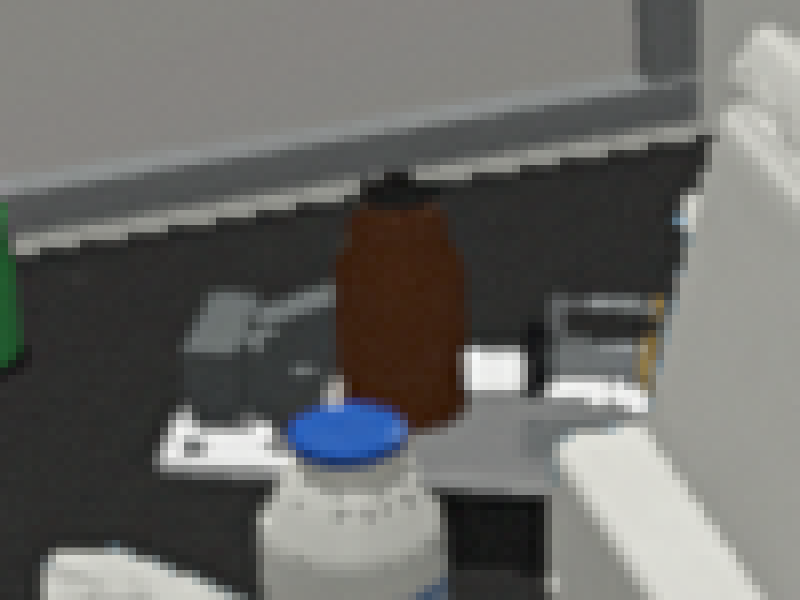

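The bottle stands upright on the plate, cap at crop (398,187) against a predicted (393,183), base near (405,425), between the V and the nose. Next is the handle.

Converted, -138 mm is -0.345, -90 mm is -0.225.

Emit:
{"fn": "send_rows", "kwargs": {"rows": "0 0 0 0 -0.1 0 1; 0 0 0 0 -0.225 0 1; 0 0 0 0 -0.345 0 1; 0 0 0 0 -0.345 0 1; 0 0 0 0 -0.345 0.05 1; 0 0 0 0 -0.345 0.1 1; 0 0 0 0 -0.345 0.125 1; 0 0 0 0 -0.345 0.125 1"}}

```text
time: 10.68
eef_pos: [0.4565, -0.0905, 0.144]
tcp_rot: [0.788, 0.615, -0.003, -0.003]
contact_force: [-0.0, -0.0, -0.3]
opening: 0.998
finger_force: 0.0
```

```bash
python3 - <<'E'
from h import *
go(.457,-.0905,.078,-14.2)
for n in('scene','top'):
    p=shot(n)
    for t in('handle_grip','small_bottle','nose_face'):
        for r in ctrl.look_for(p,t)[:4]: print(n,t,round(r['p'],2),c2w(p,r['position']).round(3))
E
```

```text
turn [-0.46  0.09  0.13] shift [ 0.2  1.  66. ] pos [ 0.4565 -0.0905  0.144 ] F [-0.  -0.  -0.3] op 0.998 ff 0.0 t 10.68
scene handle_grip 0.43 [ 0.53  -0.104  0.042]
scene handle_grip 0.2 [0.785 0.095 0.013]
scene small_bottle 0.92 [0.637 0.411 0.059]
scene small_bottle 0.91 [0.652 0.311 0.063]
scene small_bottle 0.77 [ 0.592 -0.102  0.062]
scene small_bottle 0.66 [ 0.752 -0.191  0.052]
top handle_grip 0.66 [ 0.482 -0.066  0.03 ]
top handle_grip 0.58 [0.617 0.085 0.091]
top small_bottle 0.82 [ 0.745 -0.201  0.072]
top small_bottle 0.69 [0.627 0.384 0.069]
top small_bottle 0.54 [ 0.589 -0.11   0.085]
top small_bottle 0.52 [0.643 0.281 0.071]
```

Descend and grasp the handle.

Converted, 65 mm is 0.1625, 50 mm is 0.125.

Emit:
{"fn": "send_rows", "kwargs": {"rows": "0 0 0 0 0.0025 0.0625 1; 0 0 0 0 0.0025 0.125 1; 0 0 0 0 0.0025 0.1625 1; 0 0 0 0 0.0025 0.1625 1; 0 0 0 0 0.0025 0.1625 1"}}

```text
time: 11.7
eef_pos: [0.4576, -0.091, 0.0804]
tcp_rot: [0.788, 0.615, -0.002, -0.001]
contact_force: [-0.0, 1.1, -0.2]
opening: 0.998
finger_force: 0.0
```

Emit:
{"fn": "send_rows", "kwargs": {"rows": "0 0 0 0 0 0 -1; 0 0 0 0 0 0 -1; 0 0 0 0 0 0 -1; 0 0 0 0 0 0 -1; 0 0 0 0 0 0 -1; 0 0 0 0 0 0 -1; 0 0 0 0 0 0 -1; 0 0 0 0 0 0 -1", "grip_force": 40}}

```text
time: 12.7
eef_pos: [0.4571, -0.0908, 0.0798]
tcp_rot: [0.788, 0.615, -0.003, -0.002]
contact_force: [-2.8, 0.5, 5.1]
opening: 0.147
finger_force: 40.8
```

```bash
python3 -c "
from h import *
go(.457+.034*.9695,-.0905-.034*.245,.078,-14.2)"
```

```text
turn [-0.37  0.11  0.12] shift [ 0.2 33.9  1.6] pos [ 0.4571 -0.0908  0.0798] F [-2.8  0.5  5.1] op 0.147 ff 40.8 t 12.7
```

Emit:
{"fn": "send_rows", "kwargs": {"rows": "0 0 0 0 0.0125 0 -1; 0 0 0 0 0.025 0 -1; 0 0 0 0 0.0375 0 -1; 0 0 0 0 0.05 0 -1; 0 0 0 0 0.06 0 -1; 0 0 0 0 0.07 0 -1; 0 0 0 0 0.07 0 -1; 0 0 0 0 0.07 0 -1"}}

```text
time: 13.7
eef_pos: [0.4841, -0.0978, 0.0798]
tcp_rot: [0.788, 0.615, -0.003, -0.002]
contact_force: [-3.2, -0.3, 6.2]
opening: 0.148
finger_force: 41.0
```

```bash
cat >> h.py <<'E'
def push():
    c=np.array([.5435,-.1125]);a=np.radians(-14.18);A=np.array([np.cos(a),np.sin(a)])
    v=[]
    for i in range(6):
        shot('scene'); st=ctrl.get_state(); v.append([(st['eef_pos'][:2]-c)@A+.089,st['contact_force'][:2]@A,st['contact_force'][2],st['opening']])
    print('travel,Fpush,Fz,op',np.mean(v,0).round(4),'sd',np.std(v,0).round(3))
E
python3 -c "
from h import *
push()"
```

```text
travel,Fpush,Fz,op [ 0.0278 -3.28    6.7002  0.1468] sd [0.    0.329 0.604 0.002]
```

Converted, 14 mm is 0.035, 12 mm is 0.03.

Emit:
{"fn": "send_rows", "kwargs": {"rows": "0 0 0 0 0.005 0 -1; 0 0 0 0 0.01 0 -1; 0 0 0 0 0.015 0 -1; 0 0 0 0 0.02 0 -1; 0 0 0 0 0.025 0 -1; 0 0 0 0 0.03 0 -1; 0 0 0 0 0.035 0 -1; 0 0 0 0 0.035 0 -1"}}

```text
time: 15.0
eef_pos: [0.4964, -0.101, 0.0798]
tcp_rot: [0.788, 0.615, -0.004, -0.004]
contact_force: [-7.7, -0.0, 9.5]
opening: 0.145
finger_force: 41.4
```

```bash
python3 -c "
from h import *
push()"
```

```text
travel,Fpush,Fz,op [ 0.0405 -7.4428  9.9981  0.1468] sd [0.    0.59  0.626 0.003]
```

Spring force and travel agree on a nose push of about 2.6 mm. About 7.5 mm more is needed.

Converted, 8 mm is 0.02, 6 mm is 0.015.

Emit:
{"fn": "send_rows", "kwargs": {"rows": "0 0 0 0 0.005 0 -1; 0 0 0 0 0.01 0 -1; 0 0 0 0 0.015 0 -1; 0 0 0 0 0.02 0 -1; 0 0 0 0 0.02 0 -1; 0 0 0 0 0.02 0 -1"}}

```text
time: 16.05
eef_pos: [0.5026, -0.1025, 0.0797]
tcp_rot: [0.788, 0.616, -0.006, -0.005]
contact_force: [-12.3, 0.9, 14.2]
opening: 0.146
finger_force: 41.8
```

```bash
python3 -c "
from h import *
push()
s=shot('scene');print([(c2w(s,r['position']).round(3),round(r['p'],2)) for r in ctrl.look_for(s,'small_bottle')])"
```

```text
travel,Fpush,Fz,op [  0.0469 -12.237   14.3044   0.147 ] sd [0.    0.406 0.441 0.001]
[(array([ 0.752, -0.19 ,  0.053]), 0.65), (array([ 0.608, -0.109,  0.066]), 0.63), (array([0.635, 0.41 , 0.055]), 0.58), (array([ 0.33 , -0.1  ,  0.094]), 0.42)]
```

Converted, 1 mm is 0.0025.

Emit:
{"fn": "send_rows", "kwargs": {"rows": "0 0 0 0 0.0025 0 -1; 0 0 0 0 0.0025 0 -1; 0 0 0 0 0.0025 0 -1; 0 0 0 0 0.0025 0 -1"}}

```text
time: 16.95
eef_pos: [0.5032, -0.1027, 0.0798]
tcp_rot: [0.788, 0.616, -0.006, -0.006]
contact_force: [-13.1, 1.2, 14.2]
opening: 0.147
finger_force: 41.9
```

```bash
python3 -c "
from h import *
push()
s=shot('scene');E=[w2p(s,[.6065,-.1284,z]) for z in(.008,.103)];print(E)
p=s['color'].astype(int);m=(p[...,0]-p[...,2]>25)&(p[...,0]<120)&(p[...,1]<60);m[:150]=0;m[205:]=0;m[:,:235]=0;m[:,275:]=0
for r in range(164,200,4):
  c=np.where(m[r])[0]; print(r,c.min() if len(c) else None,c.max() if len(c) else None)"
```

```text
travel,Fpush,Fz,op [  0.0476 -12.93    15.172    0.147 ] sd [0.    0.344 0.4   0.002]
[array([254.85911529, 193.42663731]), array([253.55376605, 164.19143054])]
164 None None
168 248 260
172 247 261
176 246 261
180 247 262
184 247 261
188 251 261
192 252 261
196 None None
```

```bash
python3 -c "
from plant import ctrl
print(ctrl.sign_off())"
```

```text
the job is handed in; nothing more can be done
None
```

I stood the brown, black-capped bottle upright in the clamp and let go, and the nose has pushed it home into the V; the job is handed in with the handle still held and the nose pushed back about 9.7 mm, estimated from push force and carriage travel because I had no picture views left to check the pointer.

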